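Lever the bench vise level off its dowels

TASK

The vise's foot plate sits on two tight dowels and is being worked off them; its left end has already been raised. Lever up the right end with the pry bar, laid over the fulcrum block with one end in the notch under the plate, until the plate is level again to within a degree. The left end has to stay at its height, the gripper must not push or pull the vise itself, and the crank, mug, spray bottle and spanner are left alone. Finally take the bar out and lay it flat on the bench, clear of the vise.

Things in the scene. Friction and masses are not known exactly. Their poses are not given: they have to be found in the camera images.
- riser: Hardwood riser fixed to the bench under the vise, 130 (x) x 230 (y) x 34 mm high; origin: centre of its underside, z up, y along its length, pointing to its left end as the robot sees it. The middle of each end has an open notch, 60 mm wide (x), 45 deep (y), full height, so that a bar can get under the plate. Two 15 mm dowels stand 20 mm up from it into the plate.
- vise: Grey vise on a steel foot plate, 4.2 kg in all. The plate, 130 x 230 x 12 mm, lies over the riser, its left (+y) end raised 11 to 13 mm. The vise stands within 75 mm of its middle towards either end, up to 145 mm above the riser. Origin: middle of the plate's underside; axes as the riser's but tilted with the plate. Screw and tommy bar stick out 70 mm past the plate at -x, 110 mm above the bench.
- left_edge (a point): Middle of the lower edge of the plate's left (+y) end, 45 to 47 mm above the bench. It is to stay at its height.
- right_edge (a point): Middle of the lower edge of the plate's right (-y) end, over the notch; 34 to 36 mm above the bench at the start. The tight dowels let this end rise only when forced (about 55 N at this edge), the left end staying where it is; it stays up when let go. The plate is level when both edges are equally high.
- pry_bar: Loose straight flat bar of dark steel, 280 (x) x 25 x 10 mm, 0.55 kg, both ends bevelled alike over 20 mm to a 5 mm tip. Origin: centre of its underside. It lies on the bench beyond the vise. Set over a block with 20 to 25 mm of an end under the plate, it slopes up outwards at about 20 degrees, lies on the block's inner top edge and under the plate's edge, and stays there when let go.
- fulcrum_block: Loose fulcrum block of dark steel, 85 (x) x 40 (y) x 40 mm high, 0.95 kg, standing ready before the notch at the plate's right end, its inner face 40 to 50 mm from that end. Origin: centre of its underside; axes nearly the riser's. About 15 N down on the outer end of a bar laid over it lifts the plate; that end goes down some 4 mm per mm of lift.
- crank: Bystander: bicycle crank with a 160 mm steel chainring, lying flat, 200 mm long with its arm. Origin: centre of the ring's underside. Leave it alone.
- mug: Bystander: white mug, 82 mm wide, 95 mm high. Origin: centre of its underside. Leave it alone.
- spray: Bystander: white spray bottle, 64 mm thick, 180 mm high. Origin: centre of its underside. Leave it alone.
- spanner: Bystander: steel spanner, 190 mm long, lying flat. Leave it alone.
Not all that is in view belongs to the job. What is meant by the fulcrum_block is not blue, and is the smaller of those in its own colour.

How it is judged:
By the outcome, as a careful person would: the job done as asked, in the order asked, and still so for the second after the job is handed in, with the robot touching nothing.
It also fails if it takes over 61 s, if anything falls off the work surface, if the arm or the gripper's body presses on something with over 40 N, if the wrist force passes 120 N, or if a joint passes its speed limit or range.

ROBOT

A 6-joint arm with a two-finger parallel gripper is mounted at the origin on the work surface. World frame = base frame: x ahead of the robot, y to its left, z up, the work surface at z = 0. Lengths are in m, angles in degrees, forces in N, time in s.
With the tool pointing down it reaches from about 0.4 to 0.825 m from the base axis. Payload 7 kg.
Tool frame: the origin (TCP) lies between the finger pads; the fingertips stand 14 mm ahead of it and the grasp point (between the pads) lies 5 mm behind it; z points along the fingers, y is the line along which they close (so a half turn about z gives the same grasp; the last joint's range is limited). The gripper opens to 88 mm and grips with 3 to 60 N. Pads are 19 mm wide; open, the fingers measure 130 mm over their backs; the gripper's body (78 mm by 193 mm) begins 47 mm behind the grasp point.
Start: joints at [87.382, 20.546, 0.682, 0, -70.136, -16.507], TCP at [0.221, 0.638, 0.241] pointing down, gripper open.
Joint ranges: [-176.03, 176.03], [-82.01, 121.73], [-58.28, 71.71], [-173.87, 95.51], [-174.79, -0.11], [-173.66, 173.66]. Speed limits (degrees/s): [136.94, 136.94, 172.46, 180, 180, 180].

INTERFACE

Orientations are given as [roll, pitch, yaw] about the fixed x, y, z axes, in that order (R = Rz(yaw) Ry(pitch) Rx(roll)).
In Python, from plant import status, cams, job gives the robot as it stands. The module is installed in compiled form; this text tells all that it offers.
- The arm moves only by the tool step_arm, never from a script. Its arguments are lists of equal length, an entry for each row: "xyz": the shift along the tool's x, y, z each as a share of 20 cm, from -1 to 1, a list of three; "yaw": the turn about the tool's z as a share of 360 degrees, from -1 to 1; "claw": the closure, from -1 (fully open) to 1 (shut). A call has 1 to 20 rows; each row is the pose to reach, as a shift and turn from the pose commanded when the call began, along the tool's axes at that moment, turning the shorter way round; what a row does not reach only later rows make up. A row lasts 1/12 s, in which the tool goes at most 41.7 mm and 7.16 degrees, less where a joint would pass 70% of its speed; a pose out of reach is approached as far as the arm can. A call with a number of a shift or a turn outside -1 to 1 is refused whole. A call with a gripper value outside its range is refused whole. The fingers move at their own pace and stop on an object; "grip_force" is the grip in N (left out, the last holds). Time passes only in rows, so rows that repeat a pose let the fingers close. It gives the time, the measured TCP pose, the force, the opening and the grip force at its end, in the units of the state.
- status.get_state(): the state, without advancing time (a new reading comes with each control period).
- cams.capture(name): name is "scene" or "top" or "wrist"; returns (picture, depth): 384x512x3 uint8, blue, green, red; 384x512 float32, m along the optical axis (not along the pixel's ray), 0 where there is no reading.
- cams.calibration(name): a dict with "mtx" (3x3 intrinsics, pixels), "camera_from_world" (4x4, takes a point from world to camera coordinates); the wrist camera has in their place "T_tool_cam" (4x4, takes a point from camera to tool coordinates, whose origin is the TCP and whose axes are the flange's). Camera axes: x right, y down, z forward; pixel columns grow to the right and rows downward; lengths in m; the calibration is good to about 2 mm. A picture is of the moment at which its call begins: read the wrist's pose just before it. calibration takes no time and is no camera call.
- job.close_job(): hands the job in; it is judged then, once.
The state is a dict: "time_s": time; "joints": joint angles; "qd": joint speeds; "joint_torque": joint torques, N m; "tcp_pos": TCP position; "eef_rot": TCP orientation; "contact_force": force on the tool from outside, world axes, zero at the start; "moment": the same for the moment, N m; "gripper_width": finger opening in m; "gripper_force": force on a finger pad.
Only numpy, scipy, OpenCV 4.12 (cv2) and the standard library are available. Lean on these libraries where they do the work, as an engineer would, in place of code of your own. Each camera call takes 0.05 s, during which the arm holds its last target. There are 200 camera calls.

## Working session

There is one attempt and no reset: what is moved stays moved. The work goes in short steps, Python scripts to look and compute and a tool call to move; the robot and the scene stay as the last step left them, time stands still between calls to the robot, and variables do not carry over. Pictures are saved under pics/ and viewed, at most 10 in all, crops included, and the job is handed in when it is done.

Besides the shell and the picture viewer there is one more tool, called after ">>>" as name([rows], argument=value, ...), one row to a line, values as JSON. step_arm: Moves the arm, as the interface text tells. Shift numbers are shares of 20 cm and turn numbers shares of 360 degrees, none past 1 either way. Its arguments: {"type":"object","properties":{"xyz":{"type":"array"},"yaw":{"type":"array"},"claw":{"type":"array"},"grip_force":{"type":"number"}},"required":["xyz","yaw","claw"]}

```bash
mkdir -p pics; cat > h.py <<'E'
import numpy as np, cv2
from scipy.spatial.transform import Rotation as R
from plant import status, cams, job
def Tool(s=None):
    s=s or status.get_state(); T=np.eye(4); T[:3,:3]=R.from_euler('xyz',s['eef_rot'],degrees=True).as_matrix(); T[:3,3]=s['tcp_pos']; return T
def cap(name):
    T=Tool(); im,d=cams.capture(name); c=cams.calibration(name); K=np.array(c['mtx'])
    W=T@np.array(c['T_tool_cam']) if name=='wrist' else np.linalg.inv(np.array(c['camera_from_world']))
    v,u=np.mgrid[:384,:512]
    P=np.stack([(u-K[0,2])/K[0,0]*d,(v-K[1,2])/K[1,1]*d,d],-1)@W[:3,:3].T+W[:3,3]
    P[d==0]=np.nan
    return im,P,(K,W)
E
python3 - <<'E'
from h import *
s=status.get_state(); print(s)
for n in('scene','top'):
    im,P,(K,W)=cap(n); print(n,W[:3,3],W[:3,2]); cv2.imwrite(f'pics/{n}0.png',cv2.resize(im,(800,600))); np.savez(f'{n}0.npz',im=im,P=P)
E
```

```text
{'time_s': 0.0, 'joints': array([ 8.73827110e+01,  2.05914113e+01,  6.32227368e-01, -2.02708538e-02,
       -7.01349601e+01, -1.65072425e+01]), 'qd': array([ 0.00299312,  0.00635959,  0.07374436, -0.08116224, -0.0647443 ,
        0.13493449]), 'joint_torque': array([ 6.23291089e-05, -5.82719707e+01,  2.93037558e+01,  6.99671522e+00,
        6.81251142e-03, -1.67617941e-04]), 'tcp_pos': array([0.22101084, 0.63728901, 0.23961071]), 'eef_rot': array([ 1.79904321e+02, -8.48206289e-03, -1.91314282e+01]), 'contact_force': array([ 0.45512832, -0.02116981, -0.11752284]), 'moment': array([-0.00873604, -0.05272235, -0.00369278]), 'gripper_force': 0.0, 'gripper_width': 0.08742472906810819}
scene [1.1882594  0.08372267 0.68157344] [-0.67173587 -0.06691263 -0.73776258]
top [0.51366528 0.00626344 1.17097214] [ 0.09472345  0.00340344 -0.99549781]
```

View pics/top0.png

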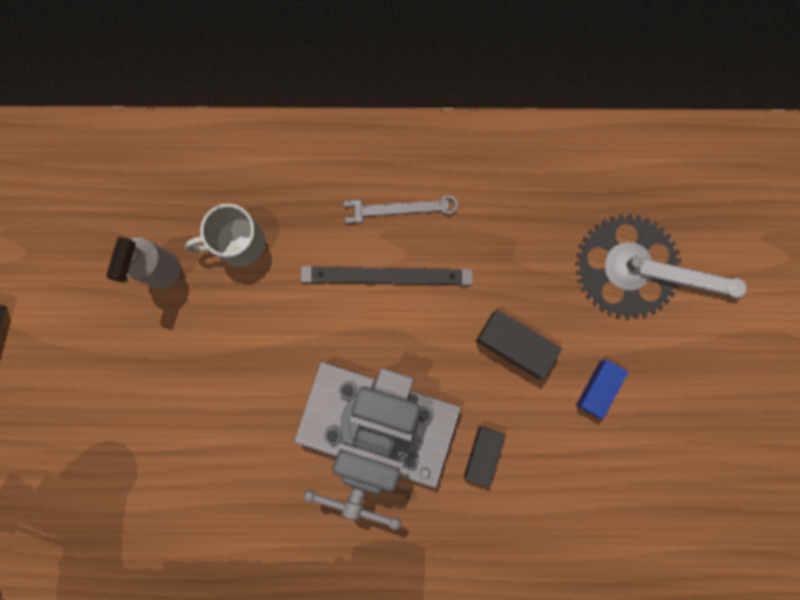

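View pics/scene0.png

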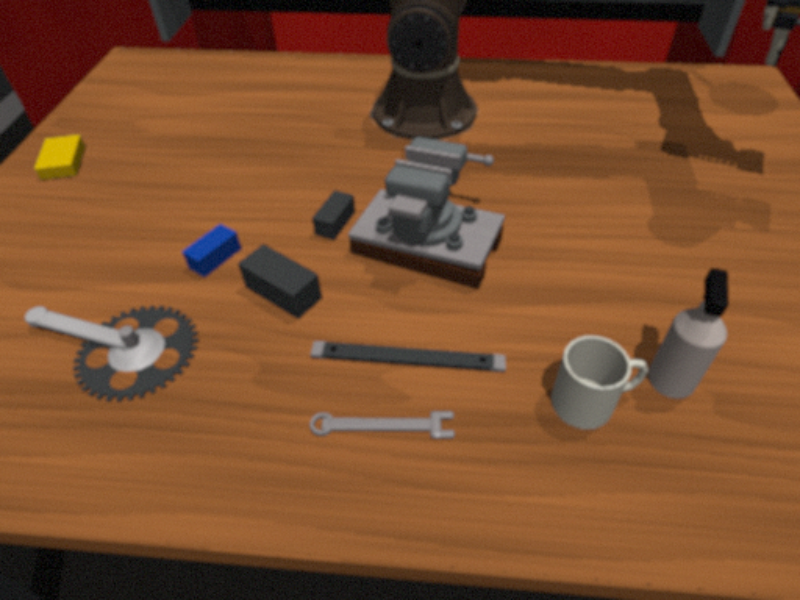

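The top view shows the bar at (386,276), the vise plate centred near (378,425), the small dark fulcrum at (485,457) by the plate's right end. The larger dark block at (518,347) and the blue block are decoys. The notch axis runs right and slightly down in the picture, and that way is clear.

```bash
cat >> h.py <<'E'
def rect(P,m):
    p=P[m]; p=p[~np.isnan(p).any(1)]
    k,_=cv2.connectedComponents(m.astype(np.uint8))
    (c,wh,a)=cv2.minAreaRect((p[:,:2]*1000).astype(np.float32)); return np.round(c,1),np.round(wh,1),round(a,1),np.round(1000*np.nanmedian(p[:,2]),1),len(p)
def roi(x0,y0,x1,y1):
    m=np.zeros((384,512),bool); m[int(y0*.64):int(y1*.64),int(x0*.64):int(x1*.64)]=1; return m
def plane(p):
    for _ in range(6):
        A=np.c_[p[:,:2],np.ones(len(p))]; c,*_=np.linalg.lstsq(A,p[:,2],rcond=None); r=p[:,2]-A@c
        q=p[abs(r)<max(2.5*1.48*np.median(abs(r)),.0008)]
        if len(q)==len(p): break
        p=q
    return c,len(p),r.std()
E
python3 - <<'E'
from h import *
for n in['top']:
    f=np.load(n+'0.npz'); im,P=f['im'],f['P']; g=im.max(2); Z=P[...,2]
    b=roi(200,110,560,190)|roi(500,500,780,590)|roi(200,300,290,590)|roi(470,130,560,190)
    c,k,s=plane(P[b&~np.isnan(Z)]); print('bench',c,k,s)
    H=Z-(P[...,:2]@c[:2]+c[2])
    print('bar',rect(P,roi(290,255,485,295)&(H>.005)))
    print('block',rect(P,roi(460,415,515,500)&(H>.030)))
    print('big',rect(P,roi(470,300,570,395)&(H>.02)), 'blue',rect(P,roi(570,350,640,430)&(H>.02)))
    m=roi(285,355,470,495)&(H>.033)&(H<.075); print('plate',rect(P,m))
    print('vise',rect(P,roi(285,355,470,540)&(H>.075)), np.nanmax(H[roi(285,355,470,540)]))
    print('plateplane', plane(P[m]), 'mug',rect(P,roi(180,195,270,270)&(H>.03)))
E
```

```text
bench [-0.00033528 -0.00049892  0.00152913] 31895 0.0021482787063907736
bar (array([685.8,  35.2]), array([ 56.9, 297.7]), 2.0, np.float64(11.0), 1082)
block (array([ 396.9, -131.7]), array([40.6, 85.3]), 73.2, np.float64(41.5), 599)
big (array([ 572.5, -185.4]), array([119.9,  56.5]), 58.8, np.float64(57.2), 1204) blue (array([ 503.6, -319.7]), array([42.9, 85.2]), 60.2, np.float64(41.1), 638)
plate (array([439.9,  15. ]), array([273., 130.]), 72.5, np.float64(55.4), 3104)
vise (array([421.3,  40.2]), array([146.6, 218. ]), 72.0, np.float64(164.5), 3284) 0.17525414245385332
plateplane (array([0.01329216, 0.04504022, 0.04527316]), 2459, np.float64(0.0019834065462694932)) mug (array([744.8, 280.1]), array([107.1,  81.4]), 74.3, np.float64(75.0), 732)
```

```bash
cat >> h.py <<'E'
def go(target,yaw_world_delta=0):
    T=Tool(); d=T[:3,:3].T@(np.array(target)-T[:3,3]); print('xyz',np.round(d/.2,3),'yaw',round(-yaw_world_delta/360,4),'rows>=',int(max(np.linalg.norm(d)/.0417,abs(yaw_world_delta)/7.16))+1)
E
python3 - <<'E'
from h import *
f=np.load('top0.npz'); im,P=f['im'],f['P']
g=im.astype(int).max(2); m=roi(320,262,455,292)&(g<75)
K=np.array(cams.calibration('top')['mtx']);W=np.linalg.inv(np.array(cams.calibration('top')['camera_from_world']))
def ray(uv,z):
    uv=np.atleast_2d(uv); r=np.c_[(uv[:,0]-K[0,2])/K[0,0],(uv[:,1]-K[1,2])/K[1,1],np.ones(len(uv))]@W[:3,:3].T; return W[:3,3]+r*((z-W[2,3])/r[:,2])[:,None]
v,u=np.nonzero(m); p=ray(np.c_[u,v],.01)[:,:2]; print(cv2.minAreaRect((p*1000).astype(np.float32)), p.mean(0))
c=p.mean(0); w=np.linalg.svd(p-c,full_matrices=False)[2][0]; print(np.degrees(np.arctan2(w[1],w[0])))
print('ends',ray([[301*.64,274*.64],[472*.64,277*.64]],.007))
# plate right end corners from picture (top surface ~z .047) 
print(ray(np.array([[460,405],[436,487]])*.64,.047), ray(np.array([[322,364],[296,441]])*.64,.058))
go([.685,-.025,.12],-72)
E
```

```text
((683.1865844726562, 25.06507110595703), (220.64874267578125, 22.609561920166016), 89.49381256103516) [0.68307484 0.00635211]
-90.33248500381504
ends [[ 0.68644972  0.16467501  0.007     ]
 [ 0.68323369 -0.11641826  0.007     ]]
[[ 0.47580505 -0.0927734   0.047     ]
 [ 0.34999385 -0.05549967  0.047     ]] [[0.53792892 0.12240283 0.058     ]
 [0.41952532 0.16047597 0.058     ]]
xyz [3.277 2.368 0.603] yaw 0.2 rows>= 20
```

>>> step_arm([
  [0.2, 0.148, 0],
  [0.4, 0.295, 0],
  [0.6, 0.443, 0],
  [0.8, 0.59, 0],
  [0.99, 0.73, 0],
  [0.99, 0.73, 0],
], yaw=[0, 0, 0, 0, 0, 0], claw=[-1, -1, -1, -1, -1, -1])

```text
time_s: 0.6
tcp_pos: [0.3611, 0.4326, 0.2404]
eef_rot: [180.0, 0.0, -19.1]
contact_force: [1.2, 0.5, -0.4]
gripper_width: 0.0879
gripper_force: 0.0
```

>>> step_arm([
  [0.2, 0.148, 0],
  [0.4, 0.295, 0],
  [0.6, 0.443, 0],
  [0.8, 0.59, 0],
  [0.99, 0.73, 0],
  [0.99, 0.73, 0],
], yaw=[0, 0, 0, 0, 0, 0], claw=[-1, -1, -1, -1, -1, -1])

```text
time_s: 1.1
tcp_pos: [0.5003, 0.2299, 0.2405]
eef_rot: [180.0, 0.0, -19.1]
contact_force: [0.3, 1.5, -0.3]
gripper_width: 0.0871
gripper_force: 0.0
```

>>> step_arm([
  [0.2, 0.148, 0],
  [0.4, 0.295, 0],
  [0.6, 0.443, 0],
  [0.8, 0.59, 0],
  [0.99, 0.73, 0],
  [0.99, 0.73, 0],
], yaw=[0, 0, 0, 0, 0, 0], claw=[-1, -1, -1, -1, -1, -1])

```text
time_s: 1.6
tcp_pos: [0.6397, 0.027, 0.2402]
eef_rot: [180.0, 0.0, -19.1]
contact_force: [0.0, 0.7, 0.0]
gripper_width: 0.0878
gripper_force: 0.0
```

```bash
python3 - <<'E'
from h import *
s=status.get_state();print(s['time_s'],s['tcp_pos'],s['eef_rot'])
go([.685,-.036,.08],-71)
E
```

```text
1.6 [0.63966746 0.0269761  0.24017825] [ 1.79981290e+02  2.81998350e-02 -1.91456363e+01]
xyz [0.318 0.223 0.801] yaw 0.1972 rows>= 10
```

>>> step_arm([
  [0.1, 0.07, 0.1],
  [0.2, 0.14, 0.2],
  [0.318, 0.223, 0.35],
  [0.318, 0.223, 0.5],
  [0.318, 0.223, 0.6],
  [0.318, 0.223, 0.7],
  [0.318, 0.223, 0.8],
  [0.318, 0.223, 0.8],
  [0.318, 0.223, 0.8],
  [0.318, 0.223, 0.8],
  [0.318, 0.223, 0.8],
  [0.318, 0.223, 0.8],
], yaw=[0.019, 0.038, 0.057, 0.076, 0.095, 0.114, 0.133, 0.152, 0.171, 0.19, 0.1975, 0.1975], claw=[-1, -1, -1, -1, -1, -1, -1, -1, -1, -1, -1, -1])

```text
time_s: 2.6
tcp_pos: [0.684, -0.0338, 0.0799]
eef_rot: [179.9, -0.0, -90.4]
contact_force: [-0.6, -0.1, 0.5]
gripper_width: 0.0875
gripper_force: 0.0
```

```bash
python3 - <<'E'
from h import *
s=status.get_state();print(s['time_s'],s['tcp_pos'],s['eef_rot'])
im,P,_=cap('wrist'); cv2.imwrite('pics/w1.png',im); np.savez('w1.npz',im=im,P=P)
c=cams.calibration('wrist'); print(c['T_tool_cam'],c['mtx'])
go([.685,-.036,.016],0)
E
```

```text
2.6 [ 0.68400355 -0.03376128  0.07993167] [ 1.79935647e+02 -1.03434128e-02 -9.03558833e+01]
[[-5.72984983e-05 -9.61116760e-01 -2.76142300e-01  7.39496041e-02]
 [ 9.99999956e-01  2.53792461e-05 -2.95829051e-04  1.13695891e-03]
 [ 2.91334543e-04 -2.76142305e-01  9.61116716e-01 -1.43378447e-01]
 [ 0.00000000e+00  0.00000000e+00  0.00000000e+00  1.00000000e+00]] [[296.65237878   0.         253.03319085]
 [  0.         296.65237878 192.03565181]
 [  0.           0.           1.        ]]
xyz [ 0.011 -0.005  0.32 ] yaw 0.0 rows>= 2
```

View pics/w1.png

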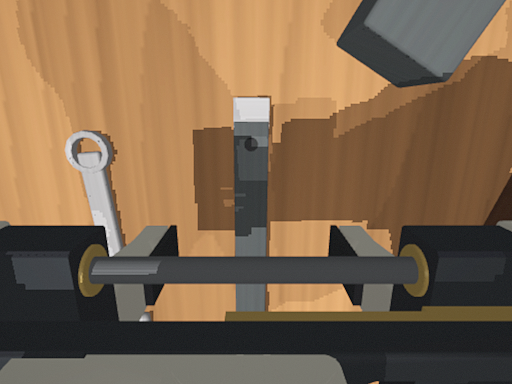

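The wrist view shows the bar centred between the fingers, its outer end at (252,97) and the spanner clear on the left.

>>> step_arm([
  [0.011, -0.003, 0.12],
  [0.011, -0.003, 0.24],
  [0.011, -0.003, 0.322],
  [0.011, -0.003, 0.322],
  [0.011, -0.003, 0.322],
  [0.011, -0.003, 0.322],
  [0.011, -0.003, 0.322],
  [0.011, -0.003, 0.322],
  [0.011, -0.003, 0.322],
  [0.011, -0.003, 0.322],
  [0.011, -0.003, 0.322],
  [0.011, -0.003, 0.322],
], yaw=[0, 0, 0, 0, 0, 0, 0, 0, 0, 0, 0, 0], claw=[-1, -1, -1, -1, 1, 1, 1, 1, 1, 1, 1, 1], grip_force=20)

```text
time_s: 3.65
tcp_pos: [0.6849, -0.0359, 0.0162]
eef_rot: [-180.0, 0.0, -90.2]
contact_force: [-0.3, 0.2, 0.7]
gripper_width: 0.0401
gripper_force: 0.0
```

>>> step_arm([
  [0, 0, -0.06],
  [0, 0, -0.12],
  [0, 0, -0.18],
  [0, 0, -0.24],
  [0, 0, -0.3],
  [0, 0, -0.34],
  [0, 0, -0.34],
], yaw=[0, 0, 0, 0, 0, 0, 0], claw=[1, 1, 1, 1, 1, 1, 1])

```text
time_s: 4.23
tcp_pos: [0.6864, -0.0357, 0.0873]
eef_rot: [-179.8, 0.0, -90.2]
contact_force: [2.2, -0.1, 0.2]
gripper_width: 0.0006
gripper_force: 0.0
```

```bash
python3 - <<'E'
from h import *
s=status.get_state();print(s['time_s'],s['tcp_pos'],s['gripper_width'],s['moment'],s['contact_force'])
im,P,_=cap('wrist'); a=im.copy(); im,P,_=cap('scene')
cv2.imwrite('pics/w2.png',np.hstack([cv2.resize(a,(400,300)),cv2.resize(im,None,fx=1.5,fy=1.5)[180:480,150:550]]))
E
```

```text
4.2333 [ 0.6863669  -0.03573498  0.08728615] 0.0006002486180628433 [ 0.08522024 -0.1385942  -0.0045416 ] [ 2.17015066 -0.11264142  0.15761536]
```

View pics/w2.png

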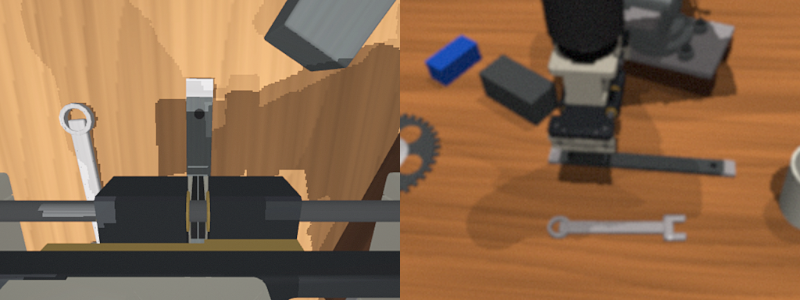

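The fingers had not finished closing, so the bar is still on the bench as before. I'll redo the grasp with a longer wait.

>>> step_arm([
  [-0.003, 0.005, 0],
  [-0.003, 0.005, 0],
  [-0.003, 0.005, 0],
  [-0.003, 0.005, 0],
  [-0.003, 0.005, 0],
  [-0.003, 0.005, 0],
  [-0.003, 0.005, 0],
  [-0.003, 0.005, 0.1],
  [-0.003, 0.005, 0.2],
  [-0.003, 0.005, 0.3],
  [-0.003, 0.005, 0.342],
  [-0.003, 0.005, 0.342],
  [-0.003, 0.005, 0.342],
  [-0.003, 0.005, 0.342],
  [-0.003, 0.005, 0.342],
  [-0.003, 0.005, 0.342],
  [-0.003, 0.005, 0.342],
], yaw=[0, 0, 0, 0, 0, 0, 0, 0, 0, 0, 0, 0, 0, 0, 0, 0, 0], claw=[0, 0, 0, 0, 0, 0, 0, 0, 0, 0, 0, 1, 1, 1, 1, 1, 1], grip_force=20)

```text
time_s: 5.75
tcp_pos: [0.6845, -0.0352, 0.0162]
eef_rot: [-179.9, 0.0, -90.2]
contact_force: [1.4, -0.7, 1.2]
gripper_width: 0.025
gripper_force: 20.0
```

>>> step_arm([
  [0, 0, -0.05],
  [0, 0, -0.1],
  [0, 0, -0.15],
  [0, 0, -0.2],
  [0, 0, -0.25],
  [0, 0, -0.3],
  [0, 0, -0.34],
  [0, 0, -0.34],
  [0, 0, -0.34],
], yaw=[0, 0, 0, 0, 0, 0, 0, 0, 0], claw=[1, 1, 1, 1, 1, 1, 1, 1, 1])

```text
time_s: 6.5
tcp_pos: [0.6842, -0.0353, 0.0846]
eef_rot: [-179.9, 0.0, -90.2]
contact_force: [0.4, -1.1, -3.0]
gripper_width: 0.0249
gripper_force: 20.0
```

```bash
cat >> h.py <<'E'
def barslope(n='w'):
    s=status.get_state();print(s['time_s'],s['tcp_pos'],s['gripper_width'],s['moment'],s['contact_force'])
    T=Tool(); im,P,_=cap('wrist'); L=(P-T[:3,3])@T[:3,:3]
    m=(abs(L[...,1])<.010)&(L[...,0]>.022)&(L[...,0]<.10)&(L[...,2]<.03)&(L[...,2]>-.1)
    p=L[m]; c=np.polyfit(p[:,0],p[:,2],1); print('slope deg up outward',-np.degrees(np.arctan(c[0])),'top z at grip',T[2,3]-c[1],len(p),'outer reach',np.percentile(p[:,0],99.5),'y',p[:,1].mean())
    return im
E
python3 - <<'E'
from h import *
a=barslope(); im,P,_=cap('scene')
cv2.imwrite('pics/w3.png',np.hstack([cv2.resize(a,(400,300)),cv2.resize(im,None,fx=1.5,fy=1.5)[180:480,150:550]]))
E
```

```text
6.5 [ 0.68422659 -0.0353498   0.08456052] 0.02487051213607441 [-0.33828638 -0.16088615 -0.10886629] [ 0.4358347  -1.13882716 -3.04558695]
slope deg up outward -60.586005641102936 top z at grip 0.20545069948429495 12757 outer reach 0.07467872022619397 y 1.320029073391167e-05
```

View pics/w3.png

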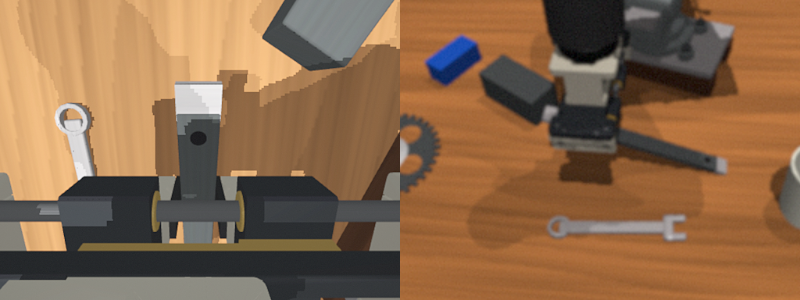

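The bar droops about its grip with the inner tip on the bench, sloping up outwards. I'll squeeze harder and lift clear.

>>> step_arm([
  [0, 0, 0],
  [0, 0, 0],
  [0, 0, -0.05],
  [0, 0, -0.15],
  [0, 0, -0.25],
  [0, 0, -0.4],
  [0, 0, -0.5],
  [0, 0, -0.5],
  [0, 0, -0.5],
], yaw=[0, 0, 0, 0, 0, 0, 0, 0, 0], claw=[1, 1, 1, 1, 1, 1, 1, 1, 1], grip_force=60)

```text
time_s: 7.35
tcp_pos: [0.6842, -0.035, 0.1851]
eef_rot: [-179.9, 0.0, -90.2]
contact_force: [-0.3, -0.3, -5.8]
gripper_width: 0.024
gripper_force: 60.0
```

```bash
cat >> h.py <<'E'
def barslope():
    s=status.get_state();print(np.round(s['time_s'],2),s['tcp_pos'],s['eef_rot'][2],s['gripper_width'],s['contact_force'])
    T=Tool(); im,P,_=cap('wrist'); L=(P-T[:3,3])@T[:3,:3]
    m=np.zeros((384,512),bool); m[60:205,200:310]=1
    m&=(abs(L[...,1])<.009)&(L[...,0]>.02)&(L[...,2]<T[2,3]-.025)
    p=L[m]; q=p[p[:,0]<np.percentile(p[:,0],65)]; c=np.polyfit(q[:,0],q[:,2],1); print('slope up outward',-np.degrees(np.arctan(c[0])),'top z at grip',T[2,3]-c[1],len(p),'outer end',np.percentile(p[:,0],99.5))
    return im,P,T
E
python3 - <<'E'
from h import *
barslope()
E
```

```text
7.35 [ 0.6842452  -0.0350162   0.18505958] -90.2172189597092 0.02399313729188362 [-0.28135939 -0.29597964 -5.82282045]
slope up outward 21.031835061482987 top z at grip 0.17890885301623347 4042 outer end 0.07427253820809394
```

```bash
python3 - <<'E'
from h import *
a=np.radians(73.1); ax=np.array([np.cos(a),np.sin(a)]); lat=np.array([ax[1],-ax[0]])
for n,r in(('top',roi(285,355,520,500)),('scene',roi(300,140,520,300))):
    f=np.load(n+'0.npz'); P=f['P']; Z=P[...,2]
    def ends(m,w,lo,hi):
        p=P[m&r]; s=(p[:,:2]-[.413,-.074])@ax*1000; l=(p[:,:2]-[.413,-.074])@lat*1000
        k=(s>lo)&(s<hi); s,l=s[k],l[k]; o=[]
        for b in np.arange(-w,w,6):
            q=s[(l>=b)&(l<b+6)]
            if len(q)>4:o.append((b,q.min().round(1),q.max().round(1)))
        return o,[np.percentile(l,1).round(1),np.percentile(l,99).round(1)]
    print(n,'block',ends((Z>.034)&(Z<.05),42,-95,-28)); o=ends((Z>.042)&(Z<.07),60,-22,245); print('plate',o)
    c,k,sd=plane(P[r&(Z>.040)&(Z<.066)&(((P[...,:2]-[.413,-.074])@ax)>-.02)]); print('tilt along',np.degrees(np.arctan(c[:2]@ax)),'across',np.degrees(np.arctan(c[:2]@lat)),k,sd,'z right end',c[:2]@[.413,-.074]+c[2])
E
```

```text
top block ([(np.int64(-42), np.float64(-78.9), np.float64(-40.1)), (np.int64(-36), np.float64(-79.8), np.float64(-40.0)), (np.int64(-30), np.float64(-80.2), np.float64(-39.8)), (np.int64(-24), np.float64(-79.3), np.float64(-40.6)), (np.int64(-18), np.float64(-79.3), np.float64(-40.0)), (np.int64(-12), np.float64(-79.6), np.float64(-39.7)), (np.int64(-6), np.float64(-79.6), np.float64(-40.1)), (np.int64(0), np.float64(-79.2), np.float64(-40.4)), (np.int64(6), np.float64(-79.6), np.float64(-40.0)), (np.int64(12), np.float64(-79.7), np.float64(-40.6)), (np.int64(18), np.float64(-78.1), np.float64(-40.4)), (np.int64(24), np.float64(-79.4), np.float64(-41.0)), (np.int64(30), np.float64(-80.0), np.float64(-40.4)), (np.int64(36), np.float64(-79.2), np.float64(-40.2))], [np.float64(-40.2), np.float64(155.5)])
plate ([(np.int64(-60), np.float64(1.7), np.float64(229.9)), (np.int64(-54), np.float64(1.1), np.float64(228.4)), (np.int64(-48), np.float64(1.1), np.float64(230.0)), (np.int64(-42), np.float64(0.5), np.float64(229.2)), (np.int64(-36), np.float64(1.4), np.float64(229.4)), (np.int64(-30)
[... 2255 characters left out ...]
.0), np.float64(232.1)), (np.int64(0), np.float64(3.4), np.float64(231.9)), (np.int64(6), np.float64(9.5), np.float64(231.9)), (np.int64(12), np.float64(3.8), np.float64(232.3)), (np.int64(18), np.float64(3.4), np.float64(232.0)), (np.int64(24), np.float64(2.5), np.float64(231.5)), (np.int64(30), np.float64(3.0), np.float64(231.8)), (np.int64(36), np.float64(2.8), np.float64(231.4)), (np.int64(42), np.float64(3.4), np.float64(231.0)), (np.int64(48), np.float64(2.8), np.float64(229.8)), (np.int64(54), np.float64(2.0), np.float64(231.3))], [np.float64(-60.2), np.float64(202.4)])
tilt along 2.752781610788369 across -0.028765548720132945 1406 0.0011176293505921607 z right end 0.04625759284256248
```

>>> step_arm([
  [0.15, 0, 0],
  [0.3, 0, 0],
  [0.45, 0, 0],
  [0.6, 0, 0],
  [0.75, 0, 0],
  [0.9, 0.15, 0],
  [1, 0.3, 0],
  [1, 0.45, 0],
  [1, 0.6, 0],
  [1, 0.75, 0],
  [1, 0.9, 0],
  [1, 1, 0],
  [1, 1, 0],
], yaw=[0, 0.006, 0.012, 0.018, 0.024, 0.03, 0.036, 0.042, 0.046, 0.046, 0.046, 0.046, 0.046], claw=[1, 1, 1, 1, 1, 1, 1, 1, 1, 1, 1, 1, 1])

```text
time_s: 8.48
tcp_pos: [0.4776, -0.234, 0.1821]
eef_rot: [179.7, 0.0, -106.9]
contact_force: [-0.0, 0.5, -5.1]
gripper_width: 0.0243
gripper_force: 60.0
```

```bash
python3 - <<'E'
from h import *
barslope(); go([.3495,-.2831,.1317])
E
```

```text
8.48 [ 0.47755059 -0.23396992  0.18205373] -106.87032197003036 0.024333361114584805 [-0.02061868  0.51652945 -5.13052601]
slope up outward 20.735712283495474 top z at grip 0.17589492401016332 4097 outer end 0.08206503955515404
xyz [0.423 0.554 0.256] yaw 0.0 rows>= 4
```

>>> step_arm([
  [0.1, 0.13, 0],
  [0.2, 0.26, 0],
  [0.3, 0.39, 0],
  [0.42, 0.555, 0],
  [0.423, 0.554, 0.1],
  [0.423, 0.554, 0.2],
  [0.423, 0.554, 0.256],
  [0.423, 0.554, 0.256],
  [0.423, 0.554, 0.256],
], yaw=[0, 0, 0, 0, 0, 0, 0, 0, 0], claw=[1, 1, 1, 1, 1, 1, 1, 1, 1])

```text
time_s: 9.28
tcp_pos: [0.3525, -0.2835, 0.1318]
eef_rot: [179.8, -0.0, -106.8]
contact_force: [-1.8, -0.1, -5.0]
gripper_width: 0.024
gripper_force: 60.0
```

```bash
python3 - <<'E'
from h import *
barslope()
a,P,_=cap('scene'); b,Q,_=cap('top'); np.savez('s1.npz',P=P,Q=Q,a=a,b=b)
cv2.imwrite('pics/s1.png',np.hstack([cv2.resize(a[80:200,180:330],None,fx=2.66,fy=2.66,interpolation=cv2.INTER_CUBIC),cv2.resize(b[210:330,190:340],None,fx=2.66,fy=2.66,interpolation=cv2.INTER_CUBIC)]))
E
```

```text
9.28 [ 0.35247952 -0.28346065  0.13175362] -106.7735227200701 0.02397742251268886 [-1.76530637 -0.08843552 -5.03802405]
slope up outward 20.68013827202476 top z at grip 0.12562605943818028 4048 outer end 0.07460803651721234
```

View pics/s1.png

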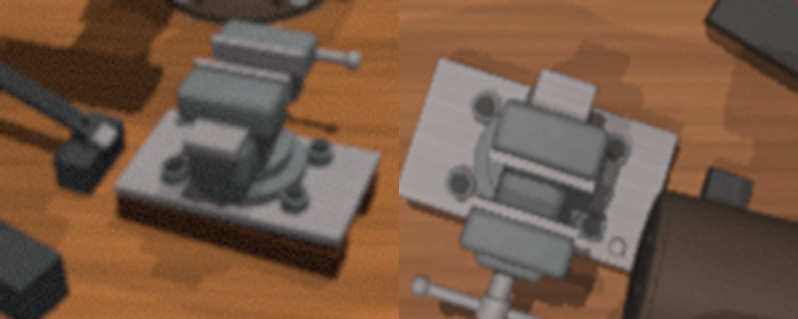

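```bash
python3 - <<'E'
from h import *
a=np.radians(73.1); ax=np.array([np.cos(a),np.sin(a)]); lat=np.array([ax[1],-ax[0]])
P=np.load('s1.npz')['P']; p=P[~np.isnan(P[...,2])]; s=(p[:,:2]-[.413,-.074])@ax*1000; l=(p[:,:2]-[.413,-.074])@lat*1000; z=p[:,2]*1000
# expected bar top line: z(s)
T=Tool(); st=(T[:2,3]-[.413,-.074])@ax*1000; print('tcp s,l',st,(T[:2,3]-[.413,-.074])@lat*1000)
zt=T[2,3]*1000-6.1-np.tan(np.radians(20.7))*(s-st)
k=(abs(l)<25)&(abs(z-zt)<7)&(s<-20)&(s>st+60)
for b in np.arange(-120,-15,8):
    q=k&(s>=b)&(s<b+8)
    if q.sum()>2: print(b,q.sum(),'z',np.median(z[q]).round(1),'pred',np.median(zt[q]).round(1),'l',np.percentile(l[q],[3,50,97]).round(1))
print('max s',np.sort(s[k])[-8:])
E
```

```text
tcp s,l -217.89725898657306 4.04450681579174
-120 22 z 84.7 pred 88.5 l [-8.3  4.3 14. ]
-112 23 z 82.1 pred 85.5 l [-6.9  3.7 14.2]
-104 22 z 78.6 pred 82.8 l [-9.2  1.  14.2]
-96 26 z 75.9 pred 79.3 l [-9.5  4.1 15.6]
-88 23 z 72.9 pred 76.3 l [-8.3  5.3 14.5]
-80 25 z 68.9 pred 73.0 l [-7.7  4.4 14.9]
-72 23 z 65.6 pred 69.9 l [-9.5  2.4 14.6]
-64 19 z 62.6 pred 67.3 l [-10.    2.3  12.1]
-56 24 z 60.0 pred 64.2 l [-7.1  4.5 15.1]
-48 16 z 56.0 pred 61.5 l [-8.5  5.  13.8]
-40 11 z 53.0 pred 58.7 l [-5.9  4.8 15. ]
-32 3 z 49.7 pred 55.9 l [ 0.3  2.2 14.2]
max s [-36.32217692 -35.60768401 -35.43248444 -34.01252136 -32.71079552
 -30.43360565 -29.58578484 -29.32484337]
```

>>> step_arm([
  [-0.03, 0.015, 0.013],
  [-0.06, 0.015, 0.026],
  [-0.1, 0.015, 0.042],
  [-0.15, 0.015, 0.063],
  [-0.2, 0.015, 0.085],
  [-0.2, 0.015, 0.085],
  [-0.2, 0.015, 0.085],
], yaw=[0, 0, 0, 0, 0, 0, 0], claw=[1, 1, 1, 1, 1, 1, 1])

```text
time_s: 10.02
tcp_pos: [0.3614, -0.2436, 0.1155]
eef_rot: [180.0, 0.0, -106.7]
contact_force: [0.3, 0.1, -5.4]
gripper_width: 0.0241
gripper_force: 60.0
```

>>> step_arm([
  [0, 0, 0.005],
  [0, 0, 0.01],
  [0, 0, 0.01],
], yaw=[0, 0, 0], claw=[1, 1, 1])

```text
time_s: 10.27
tcp_pos: [0.3613, -0.2444, 0.1135]
eef_rot: [-180.0, 0.0, -106.8]
contact_force: [0.7, 0.0, -4.8]
gripper_width: 0.0243
gripper_force: 60.0
```

Not touching yet. I'll lower it gently, 1 mm at a time, watching the force.

>>> step_arm([
  [0, 0, 0.005],
  [0, 0, 0.005],
], yaw=[0, 0], claw=[1, 1])

```text
time_s: 10.43
tcp_pos: [0.3613, -0.2445, 0.1125]
eef_rot: [-180.0, 0.0, -106.8]
contact_force: [-0.4, -0.7, -3.7]
gripper_width: 0.0239
gripper_force: 60.0
```

>>> step_arm([
  [0, 0, 0.005],
  [0, 0, 0.005],
], yaw=[0, 0], claw=[1, 1])

```text
time_s: 10.6
tcp_pos: [0.3613, -0.2445, 0.1115]
eef_rot: [-180.0, 0.0, -106.8]
contact_force: [-0.4, -0.2, -3.9]
gripper_width: 0.0241
gripper_force: 60.0
```

>>> step_arm([
  [0, 0, 0],
  [0, 0, 0],
  [0, 0, 0.003],
  [-0.015, 0, 0.009],
  [-0.03, 0, 0.015],
  [-0.045, 0, 0.021],
  [-0.06, 0, 0.027],
  [-0.06, 0, 0.027],
], yaw=[0, 0, 0, 0, 0, 0, 0, 0], claw=[1, 1, 1, 1, 1, 1, 1, 1], grip_force=20)

```text
time_s: 11.27
tcp_pos: [0.3645, -0.2355, 0.1076]
eef_rot: [180.0, -0.3, -106.6]
contact_force: [-7.5, -23.6, 8.3]
gripper_width: 0.0252
gripper_force: 20.0
```

```bash
python3 - <<'E'
from h import *
barslope()
E
```

```text
11.27 [ 0.36446738 -0.23547991  0.10755061] -106.63767273473977 0.02524025387896917 [ -7.52495651 -23.62941768   8.29196606]
slope up outward 19.997918406935007 top z at grip 0.1003162232449692 4386 outer end 0.07819740246100132
```

>>> step_arm([
  [0.03, 0, -0.012],
  [0.03, 0, -0.03],
  [0.03, 0, -0.045],
  [0.03, 0, -0.045],
], yaw=[0, 0, 0, 0], claw=[1, 1, 1, 1])

```text
time_s: 11.65
tcp_pos: [0.3633, -0.2383, 0.1156]
eef_rot: [-180.0, 0.0, -106.8]
contact_force: [-0.5, -0.1, -3.7]
gripper_width: 0.0245
gripper_force: 20.0
```

```bash
cat > chk.py <<'E'
from h import *
a=np.radians(73.1); ax=np.array([np.cos(a),np.sin(a)]); lat=np.array([ax[1],-ax[0]])
def chk(save=None,bar=True):
    im,P,_=cap('scene'); 
    if save: cv2.imwrite(save,cv2.resize(im[70:220,150:350],(800,600),interpolation=cv2.INTER_CUBIC))
    Z=P[...,2]; D=P[...,:2]-[.413,-.074]; S=D@ax*1000; L=D@lat*1000; z=Z*1000
    m=(S>4)&(S<232)&(abs(L)<62)&(Z>.036)&(Z<.068)
    # points at the plate's free strips (ends)
    c,k,sd=plane(P[m]); print('tilt',np.degrees(np.arctan(c[:2]@ax)).round(2),'across',np.degrees(np.arctan(c[:2]@lat)).round(2),k,'z R/L mm',[(1000*(c[:2]@(np.array([.413,-.074])+ax*q)+c[2])).round(1) for q in(.002,.232)])
    q=(S>-95)&(S<-25)&(abs(L)<50)&(abs(z-40)<3)&(abs(L)>15); print('block s',np.percentile(S[q],[2,98]),'l',np.percentile(L[q],[1,99]),'z',np.median(z[q]))
    if bar:
        q=(abs(L)<14)&(S<3)&(z>45-.38*(S+39)-3+2)&(z<45-.30*(S+39)+20)&(S>-300); 
        o=[(b,np.median(z[q&(S>=b)&(S<b+10)]).round(1),np.percentile(L[q&(S>=b)&(S<b+10)],[5,95]).round(0)) for b in range(-130,0,10) if (q&(S>=b)&(S<b+10)).sum()>3]; print(o)
        if len(o)>2: print('slope',np.degrees(np.arctan(np.polyfit([x[0] for x in o],[x[1] for x in o],1)[0])))
E
python3 - <<'E'
from chk import *
barslope(); chk('pics/c1.png')
E
```

```text
11.65 [ 0.36334578 -0.23834019  0.11559376] -106.78038002821981 0.024469376091387017 [-0.46125686 -0.14355395 -3.68613554]
slope up outward 22.467384031341968 top z at grip 0.10854985742263075 4306 outer end 0.07654735824749191
tilt 2.81 across -0.0 1248 z R/L mm [np.float64(46.0), np.float64(57.3)]
block s [-75.83281076 -37.79006579] l [-40.34551384  44.42316765] z 40.20329511978649
[(-130, np.float64(87.3), array([-10.,  12.])), (-120, np.float64(83.5), array([-12.,  12.])), (-110, np.float64(79.2), array([-12.,  12.])), (-100, np.float64(74.1), array([-12.,  12.])), (-90, np.float64(70.6), array([-10.,  12.])), (-80, np.float64(66.3), array([-11.,  12.])), (-70, np.float64(62.2), array([-11.,  11.])), (-60, np.float64(57.1), array([-11.,  12.])), (-50, np.float64(53.6), array([-10.,  12.])), (-40, np.float64(49.1), array([-12.,  12.])), (-30, np.float64(45.4), array([-10.,  11.])), (-20, np.float64(40.2), array([-10.,  12.])), (-10, np.float64(38.0), array([-11.,  12.]))]
slope -22.817185667397077
```

View pics/c1.png

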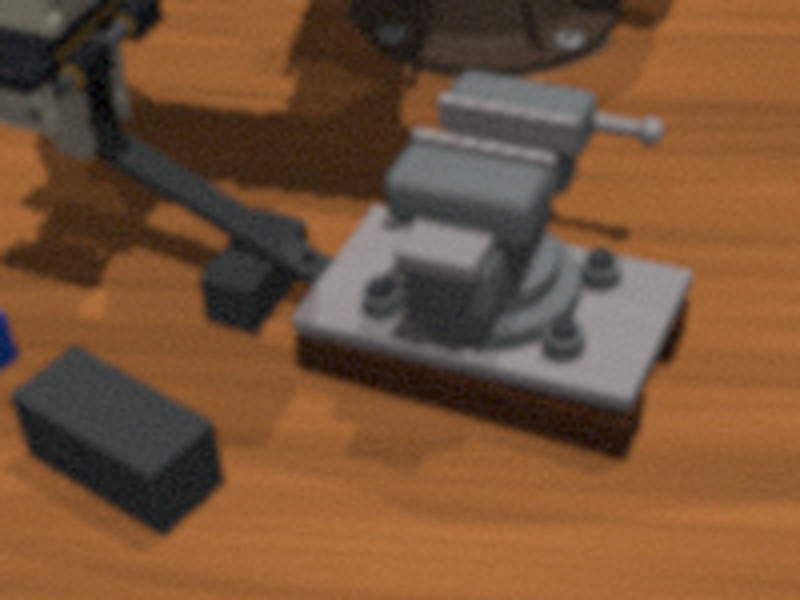

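>>> step_arm([
  [-0.015, 0, 0.006],
  [-0.03, 0, 0.012],
  [-0.045, 0, 0.018],
  [-0.055, 0, 0.022],
  [-0.055, 0, 0.022],
], yaw=[0, 0, 0, 0, 0], claw=[1, 1, 1, 1, 1])

```text
time_s: 12.17
tcp_pos: [0.3663, -0.2275, 0.1105]
eef_rot: [180.0, 0.0, -106.8]
contact_force: [0.6, 0.8, -4.1]
gripper_width: 0.0246
gripper_force: 20.0
```

```bash
python3 - <<'E'
from chk import *
im,P,T=barslope(); L=(P-T[:3,3])@T[:3,:3]
# bar end: profile along columns near centre
for v in range(60,215,8):
    q=L[v,245:262]; print(v,np.round(1000*np.nanmedian(q,0),0),im[v,253].tolist(),end=' | ')
chk()
E
```

```text
12.17 [ 0.36625438 -0.22753422  0.11045442] -106.75860267223025 0.024629977091235537 [ 0.59204447  0.81363099 -4.14193657]
slope up outward 22.448359611886637 top z at grip 0.10331524739480161 4291 outer end 0.07655077748817252
60 [110.   1. 111.] [137, 194, 247] | 68 [104.   1. 111.] [136, 193, 246] | 76 [ 98.   1. 111.] [133, 192, 244] | 84 [ 92.   1. 111.] [130, 188, 239] | 92 [ 86.   1. 111.] [130, 187, 239] | 100 [ 80.   1. 111.] [157, 177, 208] | 108 [ 74.   1. -21.] [240, 239, 241] | 116 [ 71.   1. -20.] [239, 238, 240] | 124 [ 68.   1. -19.] [237, 235, 237] | 132 [ 64.   1. -19.] [166, 165, 166] | 140 [ 61.   1. -18.] [171, 170, 172] | 148 [ 57.   1. -17.] [90, 87, 84] | 156 [ 54.   1. -15.] [90, 89, 86] | 164 [ 50.   1. -14.] [94, 92, 88] | 172 [ 46.   1. -12.] [30, 32, 32] | 180 [ 42.   1. -11.] [28, 28, 28] | 188 [37.  1. -8.] [71, 70, 67] | 196 [33.  1. -6.] [72, 70, 67] | 204 [28.  1. -4.] [70, 70, 65] | 212 [23.  1. -2.] [72, 71, 67] | tilt 2.78 across -0.05 1258 z R/L mm [np.float64(46.1), np.float64(57.3)]
block s [-76.75539702 -38.20452156] l [-41.33336848  44.71025528] z 40.113388375948574
[(-130, np.float64(88.4), array([-11.,  12.])), (-120, np.float64(82.8), array([-11.,  12.])), (-110, np.float64(79.5), array([-12.,  13.])), (-100, np.float64(75.4), array([-12.,  12.])), (-90, np.float64(70.8), array([-12.,  12.])), (-80, np.float64(66.3), array([-11.,  11.])), (-70, np.float64(62.3), array([-12.,  12.])), (-60, np.float64(57.2), array([-12.,  11.])), (-50, np.float64(52.8), array([-12.,  10.])), (-40, np.float64(49.1), array([-12.,  12.])), (-30, np.float64(44.2), array([-13.,  12.])), (-20, np.float64(40.5), array([-11.,  12.])), (-10, np.float64(37.9), array([-12.,  12.]))]
slope -23.190611182242503
```

>>> step_arm([
  [-0.015, 0, 0.006],
  [-0.015, 0, 0.012],
  [-0.015, 0, 0.018],
  [-0.015, 0, 0.018],
  [-0.015, 0, 0.018],
  [-0.015, 0, 0.018],
  [-0.015, 0, 0.018],
  [-0.015, 0, 0.018],
], yaw=[0, 0, 0, 0, 0, 0, 0, 0], claw=[1, 1, 1, 1, 0, 0, 0, 0])

```text
time_s: 12.93
tcp_pos: [0.3674, -0.2252, 0.1074]
eef_rot: [-180.0, 0.0, -106.8]
contact_force: [0.4, 0.4, 0.0]
gripper_width: 0.0423
gripper_force: 0.0
```

>>> step_arm([
  [0, 0, -0.1],
  [0, 0, -0.2],
  [0, 0, -0.3],
  [0, 0, -0.4],
  [0, 0, -0.4],
], yaw=[0, 0, 0, 0, 0], claw=[0, 0, 0, 0, 0])

```text
time_s: 13.35
tcp_pos: [0.3693, -0.2258, 0.191]
eef_rot: [-179.6, 0.0, -106.7]
contact_force: [0.3, 0.3, 0.1]
gripper_width: 0.0437
gripper_force: 0.0
```

```bash
python3 - <<'E'
from chk import *
chk(); im,P,T=barslope(); cv2.imwrite('pics/w5.png',im)
Z=P[...,2]; D=P[...,:2]-[.413,-.074]; S=D@ax*1000; L=D@lat*1000
q=(abs(L)<20)&(Z>.06)&(Z<.16)&(S<-170)
for b in range(-270,-170,8):
    k=q&(S>=b)&(S<b+8)
    if k.sum()>5: print(b,np.median(Z[k]).round(4),np.percentile(L[k],[5,95]).round(0),k.sum())
E
```

```text
tilt 2.85 across -0.04 1261 z R/L mm [np.float64(46.0), np.float64(57.5)]
block s [-76.97659122 -37.76093025] l [-42.08187893  44.25660695] z 39.73407649987048
[(-130, np.float64(84.9), array([-11.,  13.])), (-120, np.float64(80.8), array([-11.,  12.])), (-110, np.float64(76.4), array([-9., 12.])), (-100, np.float64(72.4), array([-12.,  12.])), (-90, np.float64(69.1), array([-11.,  12.])), (-80, np.float64(65.1), array([-11.,  12.])), (-70, np.float64(60.8), array([-11.,  12.])), (-60, np.float64(56.9), array([-11.,  13.])), (-50, np.float64(52.4), array([-10.,  12.])), (-40, np.float64(48.4), array([-11.,  13.])), (-30, np.float64(44.3), array([-10.,  12.])), (-20, np.float64(40.7), array([-10.,  13.])), (-10, np.float64(37.0), array([-11.,  12.]))]
slope -21.852954947300766
13.4 [ 0.36850431 -0.22546176  0.18921331] -106.76769625333243 0.043774716475795075 [-0.1994044   0.40213243 -0.14426577]
slope up outward 21.900055895803877 top z at grip 0.09776181505332428 1957 outer end 0.07806902006817915
-238 0.125 [-13.  10.] 365
-230 0.1235 [-12.  10.] 433
-222 0.1215 [-12.  10.] 398
-214 0.1188 [-12.  10.] 382
-206 0.1156 [-12.  10.] 338
-198 0.1122 [-13.  10.] 336
-190 0.1091 [-12.  10.] 297
-182 0.1059 [-12.  10.] 286
-174 0.1032 [-13.  10.] 142
```

View pics/w5.png

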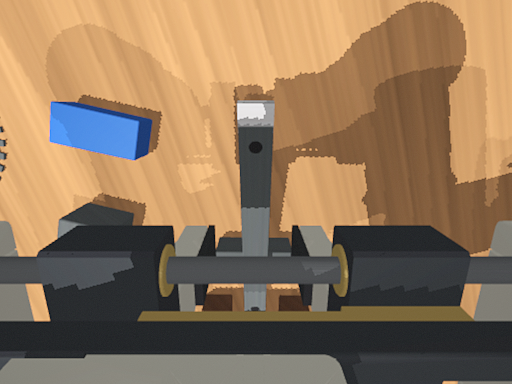

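>>> step_arm([
  [0.1, 0, 0],
  [0.2, 0, 0],
  [0.285, 0, 0],
  [0.285, 0.005, 0],
  [0.285, 0.005, 0],
  [0.285, 0.005, 0],
  [0.285, 0.005, 0.1],
  [0.285, 0.005, 0.2],
  [0.285, 0.005, 0.26],
  [0.285, 0.005, 0.26],
], yaw=[0, 0, 0, 0, 0, 0, 0, 0, 0, 0], claw=[1, 1, 1, 1, 1, 1, 1, 1, 1, 1])

```text
time_s: 14.28
tcp_pos: [0.3489, -0.2786, 0.1333]
eef_rot: [179.8, -0.0, -106.7]
contact_force: [-0.1, 2.5, 2.3]
gripper_width: 0.0004
gripper_force: 1.3
```

>>> step_arm([
  [0, 0, 0.02],
  [0, 0, 0.04],
  [0, 0, 0.06],
  [0, 0, 0.06],
], yaw=[0, 0, 0, 0], claw=[1, 1, 1, 1])

```text
time_s: 14.62
tcp_pos: [0.3509, -0.2808, 0.1251]
eef_rot: [-179.9, -0.2, -106.7]
contact_force: [-4.9, -5.9, 13.2]
gripper_width: 0.0005
gripper_force: 6.2
```

>>> step_arm([
  [0, 0, 0.025],
  [0, 0, 0.05],
  [0, 0, 0.075],
  [0, 0, 0.1],
  [0, 0, 0.1],
], yaw=[0, 0, 0, 0, 0], claw=[1, 1, 1, 1, 1])

```text
time_s: 15.03
tcp_pos: [0.3511, -0.2805, 0.1048]
eef_rot: [-179.8, -0.1, -106.7]
contact_force: [-2.4, -4.0, 11.9]
gripper_width: 0.0003
gripper_force: 5.2
```

```bash
python3 - <<'E'
from chk import *
chk()
E
```

```text
tilt 1.48 across -0.09 1267 z R/L mm [np.float64(51.4), np.float64(57.3)]
block s [-76.2802997  -37.68423768] l [-40.76618594  43.46685886] z 40.09198517029988
[(-90, np.float64(62.6), array([-9., -1.])), (-80, np.float64(58.6), array([-8.,  9.])), (-70, np.float64(55.6), array([-10.,  12.])), (-60, np.float64(53.1), array([-12.,  12.])), (-50, np.float64(51.2), array([-12.,  12.])), (-40, np.float64(48.3), array([-10.,  12.])), (-30, np.float64(46.4), array([-11.,  11.])), (-20, np.float64(43.4), array([-13.,  12.])), (-10, np.float64(41.6), array([-12.,  12.]))]
slope -14.287617885509308
```

>>> step_arm([
  [0, 0, 0.025],
  [0, 0, 0.05],
  [0, 0, 0.075],
  [0, 0, 0.1],
  [0, 0, 0.1],
], yaw=[0, 0, 0, 0, 0], claw=[1, 1, 1, 1, 1])

```text
time_s: 15.5
tcp_pos: [0.3513, -0.2806, 0.0847]
eef_rot: [-179.8, -0.1, -106.7]
contact_force: [-1.9, -4.9, 10.8]
gripper_width: 0.0005
gripper_force: 5.1
```

```bash
python3 - <<'E'
from chk import *
chk(bar=False)
for n in('scene','top'):
    P=np.load(n+'0.npz')['P']; Z=P[...,2]; m=(abs(Z)<.012)&(P[...,0]>.3)&(P[...,0]<.65)&(abs(P[...,1])<.3); c,k,s=plane(P[m]); print(n,'bench tilt',np.degrees(c[:2]@ax),c,k)
im,P,_=cap('top'); Z=P[...,2]; D=P[...,:2]-[.413,-.074]; S=D@ax*1000; L=D@lat*1000; m=(S>4)&(S<226)&(abs(L)<62)&(Z>.040)&(Z<.066); c,k,sd=plane(P[m]); print('top tilt',np.degrees(np.arctan(c[:2]@ax)),k)
E
```

```text
tilt 0.27 across -0.04 1322 z R/L mm [np.float64(56.3), np.float64(57.4)]
block s [-76.10984624 -37.60122319] l [-41.09527484  44.33228059] z 40.20091756403327
scene bench tilt 0.03501408581613224 [-0.00017381  0.0006915   0.00045972] 14457
top bench tilt -0.0345657499631906 [-0.00044117 -0.00049648  0.00155194] 24216
top tilt 0.15536244305923605 2004
```

>>> step_arm([
  [0, 0, 0.01],
  [0, 0, 0.02],
  [0, 0, 0.02],
], yaw=[0, 0, 0], claw=[1, 1, 1])

```text
time_s: 15.85
tcp_pos: [0.3515, -0.2807, 0.0812]
eef_rot: [-179.8, -0.1, -106.7]
contact_force: [-2.4, -6.6, 11.5]
gripper_width: 0.0008
gripper_force: 5.3
```

>>> step_arm([
  [0, 0, -0.05],
  [0, 0, -0.2],
  [0, 0, -0.4],
  [0, 0, -0.4],
  [0, 0, -0.4],
  [0, 0, -0.4],
], yaw=[0, 0, 0, 0, 0, 0], claw=[1, 1, -0.1, -0.1, -0.1, -0.1])

```text
time_s: 16.35
tcp_pos: [0.35, -0.2791, 0.1598]
eef_rot: [-179.9, 0.0, -106.8]
contact_force: [-0.2, -0.2, -0.3]
gripper_width: 0.0215
gripper_force: 0.0
```

```bash
python3 - <<'E'
from chk import *
chk(bar=False); im,P,T=barslope()
Z=P[...,2]; D=P[...,:2]-[.413,-.074]; S=D@ax*1000; L=D@lat*1000
q=(abs(L)<20)&(Z>.03)&(Z<.12)&(S<-120)
for b in range(-270,-120,8):
    k=q&(S>=b)&(S<b+8)
    if k.sum()>5: print(b,np.median(Z[k]).round(4),np.percentile(L[k],[5,95]).round(0),k.sum())
print('tcp s',(T[:2,3]-[.413,-.074])@ax,(T[:2,3]-[.413,-.074])@lat)
E
```

```text
tilt 0.06 across -0.0 1321 z R/L mm [np.float64(57.2), np.float64(57.4)]
block s [-76.13739397 -37.78531849] l [-41.78531018  44.54689561] z 40.1559883154074
16.4 [ 0.34942478 -0.27905619  0.15904386] -106.77926662627495 0.025733289517346873 [-0.05009013 -1.13854163 -0.3220035 ]
slope up outward 1.238920454055961 top z at grip 0.0722132623709468 471 outer end 0.03612189394999206
-254 0.0728 [-13.   9.] 227
-246 0.0728 [-13.   9.] 316
-238 0.0729 [-13.   9.] 306
-230 0.0724 [-14.   9.] 287
-222 0.0715 [-13.   9.] 269
-214 0.0703 [-13.   9.] 263
-206 0.0694 [-13.   9.] 262
-198 0.0683 [-13.   9.] 248
-190 0.0675 [-14.   9.] 239
-182 0.0664 [-13.   9.] 218
-174 0.0654 [-13.   9.] 219
-166 0.0644 [-13.   9.] 139
-134 0.0603 [-13.  10.] 108
-126 0.0595 [-13.   9.] 132
tcp s -0.2146820053108411 -0.0012193522366792378
```

The plate is level (0.06°) with the left end unchanged, and the bar is resting at about 7°. Next I grasp the bar from above.

>>> step_arm([
  [-0.05, 0, 0],
  [-0.1, 0, 0],
  [-0.15, 0, 0],
  [-0.22, 0, 0],
  [-0.22, 0, 0],
  [-0.22, 0, 0.15],
  [-0.22, 0, 0.3],
  [-0.22, 0, 0.42],
  [-0.22, 0, 0.485],
  [-0.22, 0, 0.485],
  [-0.22, 0, 0.485],
  [-0.22, 0, 0.485],
  [-0.22, 0, 0.485],
  [-0.22, 0, 0.485],
  [-0.22, 0, 0.485],
  [-0.22, 0, 0.485],
], yaw=[0, 0, 0, 0, 0, 0, 0, 0, 0, 0, 0, 0, 0, 0, 0, 0], claw=[-0.1, -0.1, -0.1, -0.1, -0.1, -0.1, -0.1, -0.1, -0.1, -0.1, 1, 1, 1, 1, 1, 1], grip_force=20)

```text
time_s: 17.78
tcp_pos: [0.363, -0.2375, 0.0628]
eef_rot: [-179.9, 0.0, -106.8]
contact_force: [-0.1, 0.3, 0.2]
gripper_width: 0.0246
gripper_force: 20.0
```

```bash
python3 - <<'E'
from chk import *
P=np.load('top0.npz')['P']; Z=P[...,2]; D=P[...,:2]-[.413,-.074]; S=D@ax*1000; L=D@lat*1000
q=(S<-95)&(S>-430)&(abs(L)<70); print(q.sum(),np.nanmax(Z[q]),[ (b,(q&(S>b)&(S<b+40)).sum()) for b in range(-430,-90,40)])
T=Tool(); print(T[:3,3],(T[:2,3]-[.413,-.074])@ax)
E
```

```text
7596 0.01119924664269245 [(-430, np.int64(904)), (-390, np.int64(932)), (-350, np.int64(920)), (-310, np.int64(902)), (-270, np.int64(901)), (-230, np.int64(901)), (-190, np.int64(907)), (-150, np.int64(899)), (-110, np.int64(330))]
[ 0.36301332 -0.2374734   0.06284427] -0.17094481148805882
```

Gripped, and the landing strip is free. I raise the outer end a little, then draw the bar out along its slope.

>>> step_arm([
  [0, 0, -0.012],
  [0, 0, -0.025],
  [0.03, 0, -0.03],
  [0.06, 0, -0.035],
  [0.1, 0, -0.041],
  [0.14, 0, -0.048],
  [0.18, 0, -0.055],
  [0.22, 0, -0.062],
  [0.26, 0, -0.068],
  [0.26, 0, -0.068],
], yaw=[0, 0, 0, 0, 0, 0, 0, 0, 0, 0], claw=[1, 1, 1, 1, 1, 1, 1, 1, 1, 1])

```text
time_s: 18.62
tcp_pos: [0.3469, -0.2885, 0.0759]
eef_rot: [180.0, -0.0, -106.8]
contact_force: [0.1, -0.7, -4.1]
gripper_width: 0.0248
gripper_force: 20.0
```

>>> step_arm([
  [0, 0, 0],
  [0, 0, 0],
  [0, 0, -0.05],
  [0, 0, -0.15],
  [0, 0, -0.25],
  [0, 0, -0.35],
  [0, 0, -0.35],
], yaw=[0, 0, 0, 0, 0, 0, 0], claw=[1, 1, 1, 1, 1, 1, 1], grip_force=60)

```text
time_s: 19.2
tcp_pos: [0.3495, -0.2878, 0.1492]
eef_rot: [-179.7, -0.0, -106.7]
contact_force: [0.8, -0.3, -5.3]
gripper_width: 0.0245
gripper_force: 60.0
```

```bash
python3 - <<'E'
from chk import *
barslope(); chk('pics/c3.png'); T=Tool(); print('s',(T[:2,3]-[.413,-.074])@ax)
E
```

```text
19.2 [ 0.3495303  -0.28776428  0.14918774] -106.70662648719083 0.02446345710366247 [ 0.82539095 -0.2939629  -5.27010374]
slope up outward 9.123220982407766 top z at grip 0.15188497663284417 4470 outer end 0.07960259902157368
tilt 0.07 across -0.01 1300 z R/L mm [np.float64(57.0), np.float64(57.3)]
block s [-76.61352163 -37.6009177 ] l [-41.4701599   43.79901624] z 40.08683544170599
[]
s -0.22263515500035705
```

View pics/c3.png

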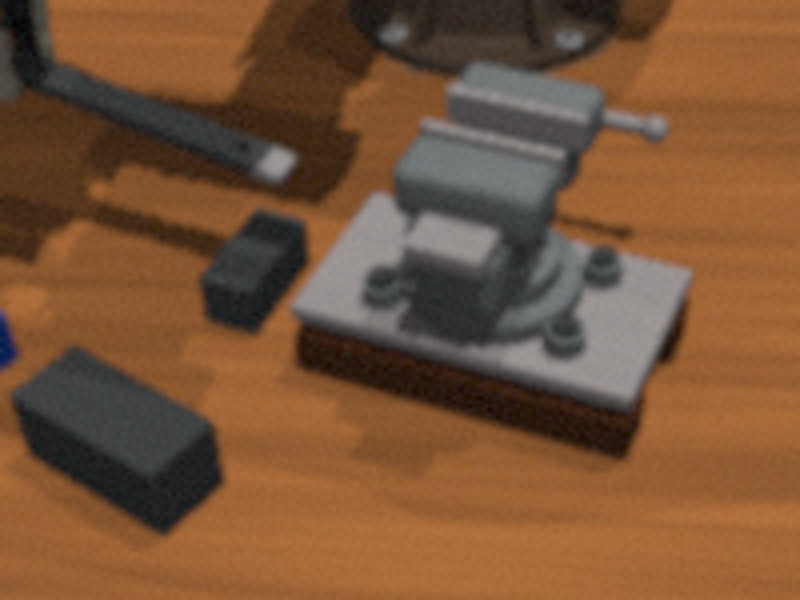

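>>> step_arm([
  [0.12, 0, 0],
  [0.24, 0, 0],
  [0.36, 0, 0],
  [0.46, 0, 0],
  [0.55, 0, 0],
  [0.55, 0, 0.12],
  [0.55, 0, 0.24],
  [0.55, 0, 0.36],
  [0.55, 0, 0.46],
  [0.55, 0, 0.5],
  [0.55, 0, 0.5],
], yaw=[0, 0, 0, 0, 0, 0, 0, 0, 0, 0, 0], claw=[1, 1, 1, 1, 1, 1, 1, 1, 1, 1, 1])

```text
time_s: 20.22
tcp_pos: [0.3136, -0.3911, 0.0427]
eef_rot: [179.6, 0.1, -106.8]
contact_force: [-0.3, -0.9, -4.7]
gripper_width: 0.0241
gripper_force: 60.0
```

>>> step_arm([
  [0, 0, 0],
  [0, 0, 0],
  [0, 0, 0.02],
  [0, 0, 0.04],
  [0, 0, 0.06],
  [0, 0, 0.08],
  [0, 0, 0.1],
  [0, 0, 0.12],
  [0, 0, 0.138],
  [0, 0, 0.138],
  [0, 0, 0.138],
], yaw=[0, 0, 0, 0, 0, 0, 0, 0, 0, 0, 0], claw=[1, 1, 1, 1, 1, 1, 1, 1, 1, 1, 1], grip_force=15)

```text
time_s: 21.13
tcp_pos: [0.3155, -0.3923, 0.0178]
eef_rot: [180.0, 0.0, -106.8]
contact_force: [0.8, -0.3, -2.4]
gripper_width: 0.0244
gripper_force: 15.0
```

>>> step_arm([
  [0, 0, 0.008],
  [0, 0, 0.008],
  [0, 0, 0.008],
  [0, 0, 0.008],
  [0, 0, 0.008],
  [0, 0, 0.008],
  [0, 0, 0.008],
  [0, 0, -0.1],
  [0, 0, -0.25],
  [0, 0, -0.4],
  [0, 0, -0.6],
  [0, 0, -0.75],
  [0, 0, -0.75],
], yaw=[0, 0, 0, 0, 0, 0, 0, 0, 0, 0, 0, 0, 0], claw=[1, 0, 0, 0, 0, 0, 0, 0, 0, 0, 0, 0, 0])

```text
time_s: 22.22
tcp_pos: [0.3183, -0.3947, 0.1749]
eef_rot: [-179.4, -0.2, -106.7]
contact_force: [1.5, -1.3, -0.0]
gripper_width: 0.0436
gripper_force: 0.0
```

```bash
python3 - <<'E'
from chk import *
chk(bar=False); im,P,T=barslope()
a,P,_=cap('scene'); cv2.imwrite('pics/end.png',cv2.resize(a,(800,600)))
D=P[...,:2]-[.413,-.074]; S=D@ax*1000; L=D@lat*1000; z=P[...,2]*1000
q=(S<-95)&(abs(L)<40)&(z>6)&(z<30)
for b in range(-420,-95,20):
    k=q&(S>=b)&(S<b+20)
    if k.sum()>3: print(b,k.sum(),np.median(z[k]).round(1),end=' | ')
E
```

```text
tilt 0.07 across -0.06 1283 z R/L mm [np.float64(57.1), np.float64(57.4)]
block s [-76.72078159 -37.65785662] l [-41.44085085  43.7498462 ] z 40.07279910898032
22.27 [ 0.31736704 -0.39367441  0.17191913] -106.76182810349171 0.04388974578839923 [-0.41772112 -0.16140072 -0.57838273]Traceback (most recent call last):
  File "<stdin>", line 2, in <module>
  File "h.py", line 39, in barslope
    p=L[m]; q=p[p[:,0]<np.percentile(p[:,0],65)]; c=np.polyfit(q[:,0],q[:,2],1); print('slope up outward',-np.degrees(np.arctan(c[0])),'top z at grip',T[2,3]-c[1],len(p),'outer end',np.percentile(p[:,0],99.5))
                       ~~~~~~~~~~~~~^^^^^^^^^^^
    return _quantile_unchecked(
        a, q, axis, out, overwrite_input, method, keepdims, weights)
    return _ureduce(a,
                    func=_quantile_ureduce_func,
    ...<5 lines>...
                    overwrite_input=overwrite_input,
                    method=method)
    r = func(a, **kwargs)
    result = _quantile(arr,
                       quantiles=q,
    ...<2 lines>...
                       out=out,
                       weights=wgt)
    slices_having_nans = np.isnan(arr[-1, ...])
                                  ~~~^^^^^^^^^
IndexError: index -1 is out of bounds for axis 0 with size 0
```

```bash
python3 - <<'E'
from chk import *
a,P,_=cap('scene'); cv2.imwrite('pics/end.png',cv2.resize(a,(800,600)))
D=P[...,:2]-[.413,-.074]; S=D@ax*1000; L=D@lat*1000; z=P[...,2]*1000
q=(S<-95)&(abs(L)<40)&(z>6)&(z<30)
for b in range(-420,-95,20):
    k=q&(S>=b)&(S<b+20)
    if k.sum()>3: print(b,k.sum(),np.median(z[k]).round(1),end=' | ')
E
```

```text
-420 20 8.0 | -400 32 10.0 | -380 40 10.0 | -360 36 9.9 | -340 41 9.9 | -320 40 9.8 | -300 37 10.0 | -280 41 10.0 | -260 40 9.9 | -240 40 10.2 | -220 45 10.2 | -200 41 10.3 | -180 42 10.1 | -160 47 9.5 | -140 21 8.2 |
```

View pics/end.png

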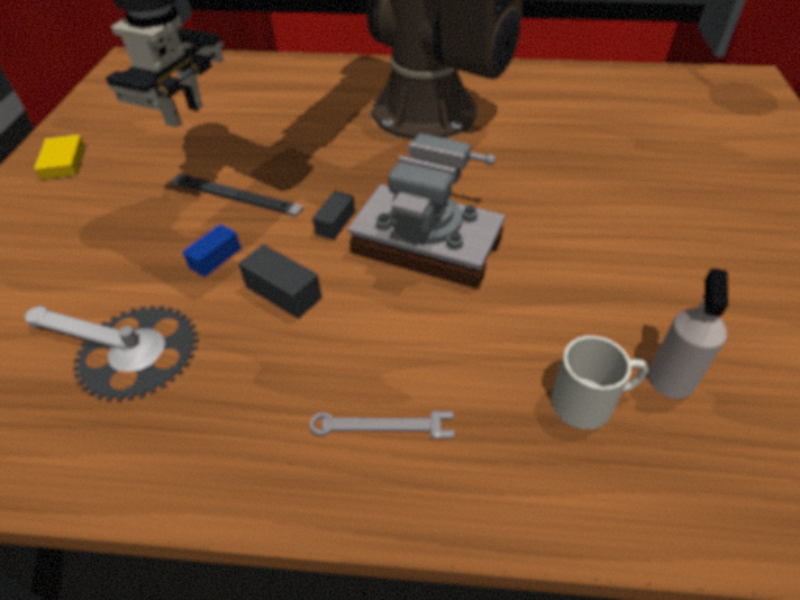

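The bar lies flat around (235,195), clear of the vise, with the plate level, the other objects untouched and the gripper free.

```bash
python3 -c "
from plant import job; print(job.close_job())"
```

```text
the job is handed in; nothing more can be done
None
```

The job is handed in: the right end is levered up until the plate reads level (tilt about 0.07°), the left end kept its height, the bar lies flat on the bench clear of the vise, and the bystanders were left alone; one insertion attempt wedged the bar at about 25 N, with no movement of plate or block measured afterwards.

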